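Fold in and turn the grading chart

ROBOT

A 6-joint arm with a two-finger parallel gripper is mounted at the origin on the work surface. World frame = base frame: x ahead of the robot, y to its left, z up, the work surface at z = 0. Lengths are in m, angles in rad, forces in N, time in s.
With the tool pointing down it reaches from about 0.225 to 0.875 m from the base axis. Payload 3.4 kg.
Tool frame: the origin (TCP) lies on the centre line of the jaws, within the pads' length; the fingertips stand 14 mm ahead of it and the grasp point (between the pads) lies 5 mm behind it; z points along the fingers, y is the line along which they close (so a half turn about z gives the same grasp; the last joint's range is limited). The gripper opens to 85 mm and grips with 20 to 120 N. Pads are 22 mm wide; open, the fingers measure 114 mm over their backs; the gripper's body (76 mm by 85 mm) begins 54 mm behind the grasp point. The pads swing forward as they close: fully open they stand 13 mm farther back than shut.
Start: joints at [-1.432, 0.276, 1.505, -0, 1.361, -0.121], TCP at [0.148, -0.556, 0.245] pointing down, gripper open.
Joint ranges: [-2.89, 2.89], [-0.75, 2.08], [0.22, 2.7], [-1.18, 4.32], [0.11, 2.71], [-2.7, 2.7]. Speed limits (rad/s): [2.57, 2.57, 3.14, 3.14, 3.14, 3.14].

INTERFACE

Orientations are given as a unit quaternion [w, x, y, z].
In Python, from rig import manip, eyes gives the robot as it stands.
- The arm moves only by the shell command python3 -m creep 'ROWS' [FORCE]. ROWS is JSON, a list of rows, each a list of 5 numbers: the opening, from 0 (shut) to 1 (fully open), then the shift along the tool's x, y, z normalised to -1 to 1, where 1 is 0.5 m, then the turn about the tool's z normalised to -1 to 1, where 1 is 360 degrees. In form: [[fingers, dx, dy, dz, spin], ...]. A call has 1 to 10 rows; each row is the pose to reach, as a shift and turn from the pose commanded when the call began, along the tool's axes at that moment, turning the shorter way round; what a row does not reach only later rows make up. A row lasts 1/10 s, in which the tool goes at most 50 mm and 8.59 degrees, less where a joint would pass 70% of its speed; a pose out of reach is approached as far as the arm can. A call with a number of a shift or a turn outside -1 to 1 is refused whole. A call with a gripper value outside its range is refused whole. The fingers move at their own pace and stop on an object; FORCE is the grip in N (left out, the last holds). Time passes only in rows, so rows that repeat a pose let the fingers close. It gives the time, the measured TCP pose, the force, the opening and the grip force at its end, in the units of the state.
- manip.get_state(): the state, without advancing time (a new reading comes with each control period).
- eyes.get_image(name): name is "scene" or "side" or "wrist"; returns a dict with "frame" (400x640x3 uint8, red, green, blue), "fx", "fy", "cx", "cy" (pixels), "R" (3x3) and "t" (3): a world point X has camera coordinates R X + t. Camera axes: x right, y down, z forward; pixel columns grow to the right and rows downward; lengths in m; the calibration is good to about 2 mm. A picture is of the moment at which its call begins. There is no depth.
- manip.sign_off(): hands the job in; it is judged then, once.
Trained networks look in the newest picture that a camera, given by its name, has taken for a name from the list of things; names that differ only in an ending like _2 or _b are one class to them, and where a whole thing is asked for, a point or a joint stands for the part that bears it (a point fixed in the world has none). Each returns a list of dicts, best first, with "confidence" (0 to 1); they miss things now and then, are a little off and sometimes report something else, mostly with a low value. They report only what shows in the picture. A call takes as long as a camera call.
- eyes.regions_of(camera, label): "mask" (400x640 bool, what is visible of it) and "bbox" ([left, top, right, bottom] in pixels, round what is visible of it).
- eyes.place_of(camera, label): "centre" ([column, row] in pixels: a listed point, or the origin of a listed thing).
The state is a dict: "clock": time; "qpos": joint angles; "qd": joint speeds; "effort": joint torques, N m; "position": TCP position; "ee_rot": TCP orientation; "contact_force": force on the tool from outside, world axes, zero at the start; "moment": the same for the moment, N m; "width": finger opening in m; "gripper_force": force on a finger pad.
Only numpy, scipy, OpenCV 4.12 (cv2) and the standard library are available. Lean on these libraries where they do the work, as an engineer would, in place of code of your own. Each camera call takes 0.05 s, during which the arm holds its last target. There are 200 camera calls.

TASK

The ring binder on the packing table holds a stiff fold-out grading chart. First fold its outer flap (yellow grip rod) right over until it lies flat on the leaf; then, with the flap still folded in, take the leaf by its red grip rod, turn it across the rings and lay it down flat on the other side so that its green back shows. Lay the leaf down gently, do not let it drop or slam, and leave everything else on the table where it is.

Things in the scene. Friction and masses are not known exactly. Their poses are not given: they have to be found in the camera images.
- binder: open black ring binder, 144 mm (x) by 290 mm (y), fixed. Origin: centre of its underside on the table; x runs along the row of rings (at yaw 0 away from the robot), z up. The chart lies over its -y half (paper up to 34 mm high) and is to end over its +y half (paper up to 28 mm). Three steel rings of 16 mm radius stand in the middle, up to 54 mm high
- ring_axis (a point): point on the rings' common centre line, 36 mm above the table, over the binder's origin; the leaf turns about this line (along the binder's x)
- leaf (a joint): turn of the leaf about the ring axis: 0 flat over the binder's -y half (start), pi/2 upright, pi flat over the +y half; stops at both. Stiff board 130 mm (x) by 125 mm, 4 mm thick, reaching 134 mm from the ring axis, 90 g; at the start its cream face with mushroom pictures is up, its back is green. It turns freely and falls by its weight when let go
- leaf_grip (a point): grip point on the leaf's red round rod (12 mm thick, 50 mm long, parallel to the ring axis, sticking out of the leaf's -x edge, 65 to 115 mm from the binder's middle): on its centre line, 128 mm from the ring axis, 95 mm to -x of the binder's middle, at the start 36 mm above the bare table. The rod can turn between the fingers while the tool keeps pointing down
- flap (a joint): fold of the flap about the crease: 0 in one plane with the leaf, sticking out beyond it, pi folded flat on the leaf's cream face; stops at both. Starts at 0.1 to 0.7, partly raised. Stiff board 130 mm (x) by 100 mm, 4 mm thick, 45 g, back pale yellow. The crease is stiff enough (about 0.045 N m) to keep the flap where it is left
- crease (a point): middle of the crease, the line parallel to the ring axis that joins flap and leaf, at the leaf's outer edge: 134 mm from the ring axis and, while the leaf lies flat at the start, 38 mm above the table
- flap_grip (a point): grip point on the flap's yellow round rod (12 mm thick, 50 mm long, parallel to the crease, sticking out of the flap's -x edge like the red one): on its centre line, 94 mm along the flap from the crease, 2 mm below the crease line when the flap is out flat, 95 mm to -x of the binder's middle. With the flap folded in it lies 40 mm above the table, 40 mm from the ring axis
- mushroom0: loose brown mushroom standing beyond the binder's +x edge, 45 mm high, cap 40 mm wide; origin under its stem; leave it
- mushroom1: loose paler mushroom, 52 mm high, cap 46 mm wide; origin under its stem; leave it
- bowl: loose orange bowl, 210 mm wide, 90 mm high; origin under its centre; leave it
- punnet: loose white open punnet 110 x 160 x 50 mm; origin under its centre; leave it
- sanitiser: loose clear bottle with a blue cap, 64 mm wide, 150 mm high; origin under its centre; leave it
- knife: loose trimming knife with a green handle, about 160 mm long, lying along its x; leave it

How it is judged:
By the outcome, as a careful person would: the job done as asked, in the order asked, and still so for the second after the job is handed in, with the robot touching nothing.
It also fails if it takes over 61 s, if anything falls off the work surface, if the arm or the gripper's body presses on something with over 40 N, if the wrist force passes 120 N, or if a joint passes its speed limit or range.

## Working session

There is one attempt and no reset: what is moved stays moved. The work goes in short steps, Python scripts to look and compute and a shell command to move; the robot and the scene stay as the last step left them, time stands still between calls to the robot, and variables do not carry over. Pictures are saved under pics/ and viewed, at most 10 in all, crops included, and the job is handed in when it is done.

```bash
mkdir -p pics; cat > h.py <<'E'
import numpy as np, cv2
from rig import manip, eyes
from scipy.spatial.transform import Rotation as Ro
def ray(im,p):
    d=np.array([(p[0]-im['cx'])/im['fx'],(p[1]-im['cy'])/im['fy'],1.]);R=np.array(im['R']);t=np.array(im['t'])
    return -R.T@t, R.T@d
def onz(im,p,z):
    o,d=ray(im,p); return o+d*(z-o[2])/d[2]
def proj(im,X):
    c=np.array(im['R'])@np.array(X)+np.array(im['t']); return np.array([im['fx']*c[0]/c[2]+im['cx'],im['fy']*c[1]/c[2]+im['cy']])
def tri(ims,ps):
    A=np.zeros((3,3));b=np.zeros(3)
    for im,p in zip(ims,ps):
        o,d=ray(im,p);d=d/np.linalg.norm(d);M=np.eye(3)-np.outer(d,d);A+=M;b+=M@o
    return np.linalg.solve(A,b)
def save(im,n): cv2.imwrite('pics/'+n,im['frame'][:,:,::-1])
E
python3 - <<'E'
from h import *
np.set_printoptions(precision=4,suppress=True)
s=manip.get_state();print(s['clock'],s['position'],s['ee_rot'],s['width'])
ims={}
for c in ['scene','side']:
    ims[c]=eyes.get_image(c);save(ims[c],c+'0.png')
zs=dict(binder=0,ring_axis=.036,leaf_grip=.036,crease=.038,flap_grip=None,bowl=0,punnet=0,sanitiser=0,knife=0,mushroom0=0,mushroom1=0)
for n,z in zs.items():
    P={}
    for c in ims:
        r=eyes.place_of(c,n)
        if r:
            P[c]=r[0]['centre'];print(n,c,np.round(P[c],1),round(r[0]['confidence'],2),onz(ims[c],P[c],z) if z is not None else '')
    if len(P)==2:print('  tri',tri([ims[c] for c in P],list(P.values())))
print(manip.get_state()['clock'])
E
```

```text
0.0 [ 0.1476 -0.5552  0.2444] [-0.0009  0.9916  0.1296 -0.    ] 0.0852632905137483
binder scene [322.7 242.3] 0.89 [0.6442 0.101  0.    ]
binder side [284.8 205.2] 0.87 [0.6364 0.0946 0.    ]
  tri [ 0.6375  0.0973 -0.0022]
ring_axis scene [320.5 224. ] 0.94 [0.6142 0.0897 0.036 ]
ring_axis side [283.7 196.7] 0.78 [0.6371 0.0937 0.036 ]
  tri [0.6342 0.096  0.046 ]
leaf_grip scene [272.4 207.2] 0.82 [ 0.556  -0.0549  0.036 ]
leaf_grip side [315.5 160. ] 0.66 [ 0.5705 -0.0582  0.036 ]
  tri [ 0.5693 -0.0508  0.044 ]
crease scene [268.9 228.1] 0.97 [ 0.6602 -0.0368  0.038 ]
crease side [287.6 161.1] 0.92 [ 0.6512 -0.0405  0.038 ]
  tri [ 0.6523 -0.0408  0.0344]
flap_grip scene [203.7 171.6] 0.6 
flap_grip side [311.6 129. ] 0.59 
  tri [ 0.592  -0.1944  0.1055]
bowl scene [473.3 221.8] 0.63 [0.4689 0.5091 0.    ]
bowl side [331.4 368.5] 0.9 [0.4613 0.5025 0.    ]
  tri [ 0.4631  0.5063 -0.0014]
punnet side [393.5 115.3] 0.57 [ 0.335  -0.3508  0.    ]
sanitiser scene [143.6 234.7] 0.72 [ 0.6968 -0.3666  0.    ]
sanitiser side [293.4 104. ] 0.97 [ 0.693  -0.3671  0.    ]
  tri [ 0.6936 -0.3692 -0.0021]
knife scene [408.6 199.5] 0.44 [0.3754 0.3303 0.    ]
knife side [372.6 292.7] 0.64 [ 0.3834  0.3244 -0.    ]
  tri [0.3844 0.3283 0.0058]
mushroom0 scene [309.6 270.5] 0.85 [0.7601 0.087  0.    ]
mushroom0 side [238.8 197.8] 0.78 [ 0.7708  0.0857 -0.    ]
  tri [0.7683 0.0892 0.0062]
mushroom1 scene [309.6 270.5] 0.85 [0.7601 0.087  0.    ]
mushroom1 side [238.8 197.8] 0.78 [ 0.7708  0.0857 -0.    ]
  tri [0.7683 0.0892 0.0062]
1.2
```

View pics/scene0.png

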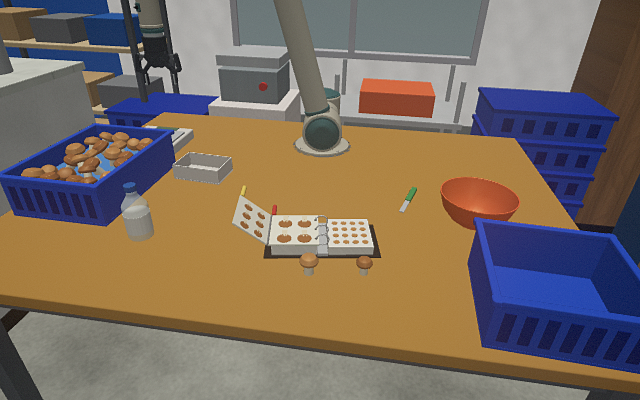

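View pics/side0.png

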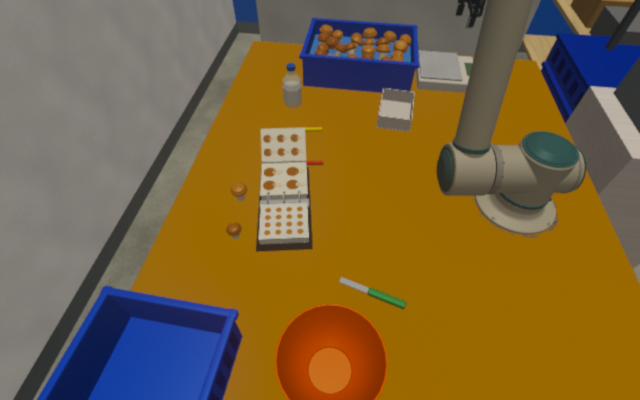

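The scene view shows the yellow rod at about (243,190), the red rod at (274,210) and the flap raised. The side view shows yellow at (314,129) and red at (314,162). Next I'll fit the binder pose and flap angle jointly.

```bash
cat >> h.py <<'E'
def model(p):
    x,y,yaw,f=p[:4]; th=p[4] if len(p)>4 else 0.
    X=np.array([np.cos(yaw),np.sin(yaw),0]);Y=np.array([-X[1],X[0],0]);Z=np.array([0,0,1.])
    A=np.array([x,y,.036]); u=-Y*np.cos(th)+Z*np.sin(th); n=Z*np.cos(th)+Y*np.sin(th)
    C=A+.134*u+.002*n; v=u*np.cos(f)+n*np.sin(f); m=n*np.cos(f)-u*np.sin(f)
    G=C+.094*v-.002*m
    return dict(binder=A-.036*Z,ring_axis=A,crease=C,leaf_mid=A+.128*u,flap_mid=G,leaf_grip=A+.128*u-.095*X,flap_grip=G-.095*X,
      leaf_tip=A+.128*u-.115*X,flap_tip=G-.115*X,leaf_in=A+.128*u-.065*X,flap_in=G-.065*X)
def rodpix(im,col):
    h=cv2.cvtColor(im['frame'],cv2.COLOR_RGB2HSV).astype(int)
    H,S,V=h[...,0],h[...,1],h[...,2]
    m=((H<4)|(H>176))&(S>200)&(V>110) if col=='red' else (H>23)&(H<33)&(S>150)&(V>140)
    n,l,st,ce=cv2.connectedComponentsWithStats(m.astype(np.uint8),connectivity=8)
    return [(st[i],ce[i],l==i) for i in range(1,n) if st[i][4]>8]
E
python3 - <<'E'
from h import *
from scipy.optimize import least_squares
np.set_printoptions(precision=4,suppress=True)
ims={c:eyes.get_image(c) for c in ['scene','side']}
rods={}
for c in ims:
    for col in ['red','yellow']:
        for st,ce,m in rodpix(ims[c],col): print(c,col,st,ce)
obs=[]
for c in ims:
    for n in ['binder','ring_axis','leaf_grip','crease','flap_grip']:
        r=eyes.place_of(c,n)
        if r: obs.append((c,n,np.array(r[0]['centre'])))
f=lambda p:np.concatenate([proj(ims[c],model(p)[n])-q for c,n,q in obs])
s=least_squares(f,[.636,.096,.1,.6],loss='soft_l1');print(s.x)
for (c,n,q),r in zip(obs,f(s.x).reshape(-1,2)):print(c,n,q,r)
M=model(s.x);print({k:M[k] for k in ['leaf_grip','flap_grip']})
for c in ims:
  for k in ['leaf_tip','leaf_in','flap_tip','flap_in']:print(c,k,proj(ims[c],M[k]))
E
```

```text
side yellow [305 127  17   4  54] [312.7407 128.1667]
[0.6357 0.0983 0.1993 0.5504]
scene binder [362.8 271.1] [-40.6409 -30.8201]
scene ring_axis [324.3 225.3] [-1.7968  3.6239]
scene leaf_grip [271.4 208.3] [3.041 1.424]
scene crease [268.9 229.1] [ 1.2102 -0.413 ]
scene flap_grip [244.4 194.6] [-3.2344 -0.3673]
side binder [284.7 206.2] [0.0993 0.0482]
side ring_axis [284.  196.1] [-0.0854  1.9385]
side leaf_grip [314.6 161.5] [1.2269 1.468 ]
side crease [284.3 162.2] [-0.8501  0.3074]
side flap_grip [314.1 131.2] [-0.1601 -0.6465]
{'leaf_grip': array([ 0.5679, -0.046 ,  0.036 ]), 'flap_grip': array([ 0.5851, -0.1315,  0.0855])}
scene leaf_tip [274.8134 205.9609]
scene leaf_in [273.8604 215.5922]
scene flap_tip [242.0687 190.61  ]
scene flap_in [239.7556 199.8879]
side leaf_tip [322.5953 162.6594]
side leaf_in [305.6521 163.432 ]
side flap_tip [320.6067 130.2776]
side flap_in [303.918  130.9683]
```

```bash
python3 -m creep '[[1,0.9,-0.65,-0.03,0.0095],[1,0.9,-0.65,-0.03,0.0095],[1,0.9,-0.65,-0.03,0.0095],[1,0.9,-0.65,-0.03,0.0095],[1,0.9,-0.65,-0.03,0.0095],[1,0.9,-0.65,-0.03,0.0095],[1,0.9,-0.65,-0.03,0.0095],[1,0.9,-0.65,-0.03,0.0095],[1,0.9,-0.65,-0.03,0.0095],[1,0.9,-0.65,-0.03,0.0095]]'
python3 - <<'E'
from h import *
s=manip.get_state();print(s['clock'],s['position'],s['ee_rot'])
im=eyes.get_image('wrist');save(im,'w1.png')
print(-np.array(im['R']).T@im['t'])
p=[.6357,.0983,.1993,.55]
for n in ['ring_axis','leaf_grip','crease','flap_grip']:
    r=eyes.place_of('wrist',n);print(n,r[0] if r else None,proj(im,model(p)[n]))
E
```

```text
clock: 2.8
position: [0.4651, -0.1671, 0.2592]
ee_rot: [0.0, 0.995, 0.1, 0.0]
contact_force: [0.1, -1.3, -0.2]
width: 0.0854
gripper_force: 0.0
2.8 [ 0.46514496 -0.16705953  0.25918221] [3.95356593e-04 9.94996095e-01 9.99123992e-02 3.57791257e-04]
[ 0.52775806 -0.15399226  0.3878414 ]
ring_axis None [ 99.24522873 -35.41257916]
leaf_grip {'centre': [231.9, 64.8], 'confidence': 0.75} [231.18638876  65.13607006]
crease None [229.32417839 -36.3707202 ]
flap_grip {'centre': [301.8, 58.8], 'confidence': 0.82} [308.13474399  55.38680976]
```

View pics/w1.png

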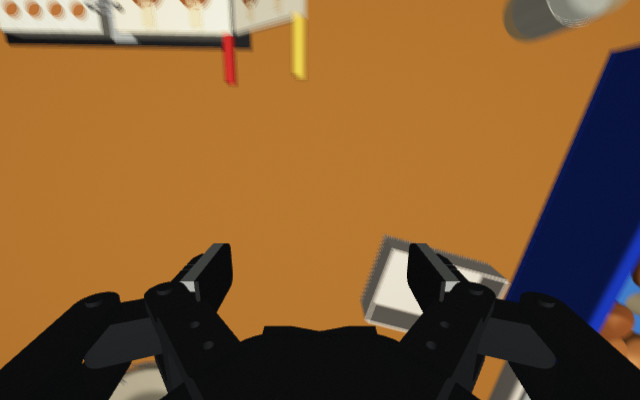

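The wrist view shows the red rod from (226,38) to (232,84) and the yellow rod from (297,20) to (300,78). I'll refine the fit with their centrelines and tips.

```bash
cat > fit.py <<'E'
from h import *
from scipy.optimize import least_squares
np.set_printoptions(precision=4,suppress=True)
im=eyes.get_image('wrist')
h=cv2.cvtColor(im['frame'],cv2.COLOR_RGB2HSV).astype(int);H,S,V=h[...,0],h[...,1],h[...,2]
ends={}
for n,m in dict(leaf=((H<5)|(H>174))&(S>170)&(V>90),flap=(H>20)&(H<35)&(S>110)&(V>120)).items():
    k,l,st,ce=cv2.connectedComponentsWithStats(m.astype(np.uint8))
    st[np.array([c[1]>200 for c in ce]),4]=0
    i=1+np.argmax(st[1:,4]); rr,cc=np.nonzero(l==i)
    rect=cv2.minAreaRect(np.float32(np.c_[cc,rr])); b=cv2.boxPoints(rect)
    a,bq=np.linalg.norm(b[0]-b[1]),np.linalg.norm(b[1]-b[2])
    e=[(b[0]+b[1])/2,(b[2]+b[3])/2] if a<bq else [(b[1]+b[2])/2,(b[3]+b[0])/2]
    e.sort(key=lambda q:q[1]); ends[n]=e; print(n,st[i],np.round(e,1).tolist(),round(min(a,bq),1))
Oz=np.array([.0,0])
def f(p):
    M=model(p);r=[]
    for n in ends:
        a,b=proj(im,M[n+'_in']),proj(im,M[n+'_tip']); d=(b-a)/np.linalg.norm(b-a);nn=np.array([-d[1],d[0]])
        r+= [nn@(ends[n][0]-a),nn@(ends[n][1]-b),.7*d@(ends[n][1]-b)]
    # prior from fixed cameras
    return np.array(r+[(p[0]-.636)/.004,(p[1]-.097)/.004])
s=least_squares(f,[.636,.097,.2,.6]);print(s.x,s.fun);M=model(s.x)
for k in ['ring_axis','crease','leaf_grip','flap_grip']:print(k,M[k])
E
python3 fit.py
```

```text
leaf [224  34  13  51 528] [[228.60000610351562, 33.79999923706055], [231.10000610351562, 84.19999694824219]] 10.7
flap [293  15  14  64 777] [[299.5, 15.0], [299.5, 78.0]] 13.0
[0.6362 0.0963 0.1828 0.6751] [-0.1695  0.1357  0.0336  0.012  -0.0168 -0.0316  0.0429 -0.1625]
ring_axis [0.6362 0.0963 0.036 ]
crease [ 0.6605 -0.0354  0.038 ]
leaf_grip [ 0.566  -0.0468  0.036 ]
flap_grip [ 0.5807 -0.1261  0.0952]
```

Fit residuals are below 0.2 px: yaw is 0.183 and flap angle 0.675, and the rod heights match the given values. I'll go to the yellow rod.

```bash
python3 -m creep '[[1,0.244,-0.034,0,0.0027],[1,0.244,-0.034,0.05,0.0027],[1,0.244,-0.034,0.1,0.0027],[1,0.244,-0.034,0.18,0.0027],[1,0.244,-0.034,0.25,0.0027],[1,0.244,-0.034,0.3,0.0027],[1,0.244,-0.034,0.338,0.0027],[1,0.244,-0.034,0.338,0.0027],[1,0.244,-0.034,0.338,0.0027]]' 25
python3 - <<'E'
from h import *
im=eyes.get_image('wrist');save(im,'w2.png')
s=manip.get_state();print(s['position'])
E
```

```text
clock: 4.0
position: [0.58, -0.1296, 0.09]
ee_rot: [0.0, 0.996, 0.09, -0.0]
contact_force: [0.0, -0.3, -0.4]
width: 0.0853
gripper_force: 0.0
[ 0.5806775  -0.12948954  0.0908645 ]
```

View pics/w2.png

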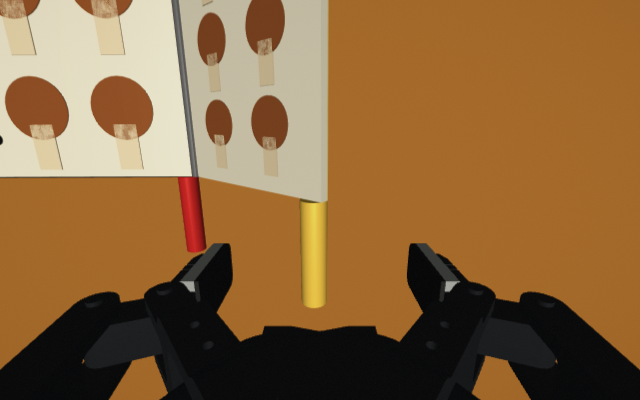

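The yellow rod is centred between the pads, at column 314, rows 200–306. I'll refine the fit from here and close.

```bash
sed -i 's/c\[1\]>200/c[1]>300/' fit.py; python3 fit.py; python3 -m creep '[[0,0,0,0,0],[0,0,0,0,0],[0,0,0,0,0],[0,0,0,0,0],[0,0,0,0,0],[0,0,0,0,0]]' 25
```

```text
leaf [ 179  178   27   75 1344] [[187.5, 176.89999389648438], [196.89999389648438, 252.10000610351562]] 18.4
flap [ 300  202   27  106 2560] [[313.0, 202.0], [313.0, 307.0]] 26.0
[0.6346 0.0953 0.1742 0.675 ] [ 0.6607 -0.4735 -0.4695 -0.0573 -0.1722  0.4376 -0.345  -0.4209]
ring_axis [0.6346 0.0953 0.036 ]
crease [ 0.6578 -0.0367  0.038 ]
leaf_grip [ 0.5632 -0.0472  0.036 ]
flap_grip [ 0.5772 -0.1266  0.0952]
clock: 4.7
position: [0.5803, -0.1278, 0.0897]
ee_rot: [-0.0, 0.996, 0.092, -0.0]
contact_force: [-0.0, 0.9, -1.0]
width: 0.0108
gripper_force: 24.3
```

```bash
python3 - <<'E'
import numpy as np
g=lambda f:np.array([.094*np.cos(f)+.002*np.sin(f),-(.094*np.sin(f)-.002*np.cos(f))])
F=np.linspace(.675,np.pi,21)
for a in (0,10):
    print([[float(v) for v in np.round((g(f)-g(F[a]))/.5,3)] for f in F[a+1:a+11]])
E
```

```text
[[-0.015, -0.017], [-0.032, -0.033], [-0.051, -0.046], [-0.072, -0.057], [-0.094, -0.065], [-0.116, -0.071], [-0.139, -0.073], [-0.162, -0.073], [-0.185, -0.07], [-0.208, -0.064]]
[[-0.022, 0.009], [-0.042, 0.02], [-0.061, 0.033], [-0.078, 0.049], [-0.093, 0.067], [-0.105, 0.086], [-0.115, 0.107], [-0.123, 0.129], [-0.128, 0.152], [-0.13, 0.175]]
```

```bash
python3 -m creep '[[0,0,-0.015,-0.017,0],[0,0,-0.032,-0.033,0],[0,0,-0.051,-0.046,0],[0,0,-0.072,-0.057,0],[0,0,-0.094,-0.065,0],[0,0,-0.116,-0.071,0],[0,0,-0.139,-0.073,0],[0,0,-0.162,-0.073,0],[0,0,-0.185,-0.070,0],[0,0,-0.208,-0.064,0]]'
python3 - <<'E'
from h import *
s=manip.get_state();print(s['position'],s['contact_force'],s['width'])
im=eyes.get_image('wrist');save(im,'w3.png')
E
```

```text
clock: 5.7
position: [0.5612, -0.0244, 0.1218]
ee_rot: [-0.0, 0.996, 0.092, 0.0]
contact_force: [0.4, -3.4, -0.9]
width: 0.0112
gripper_force: 25.4
[ 0.56122636 -0.02435386  0.12180437] [ 0.42538316 -3.37529936 -0.9299878 ] 0.011187533672476239
```

View pics/w3.png

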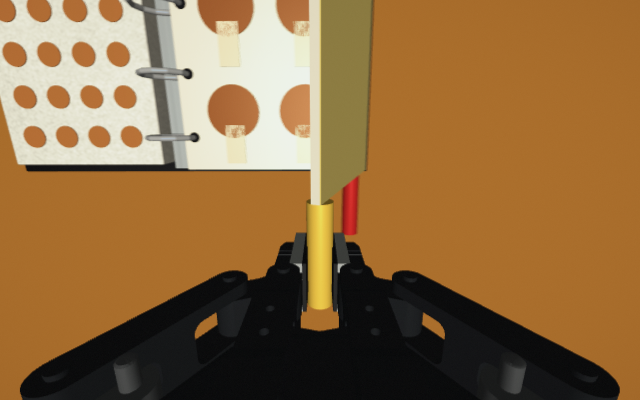

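The flap is past upright, with the yellow rod held at (320,255) and the leaf still flat. I'll continue over.

```bash
python3 -m creep '[[0,0,-0.022,0.009,0],[0,0,-0.042,0.020,0],[0,0,-0.061,0.033,0],[0,0,-0.078,0.049,0],[0,0,-0.093,0.067,0],[0,0,-0.105,0.086,0],[0,0,-0.115,0.107,0],[0,0,-0.123,0.129,0],[0,0,-0.128,0.152,0],[0,0,-0.130,0.175,0]]'
python3 -m creep '[[0,0,0,0.002,0],[0,0,0,0.004,0],[0,0,0,0.004,0]]'
```

```text
clock: 6.75
position: [0.5495, 0.0387, 0.0332]
ee_rot: [-0.0, 0.996, 0.091, -0.0]
contact_force: [1.7, -0.6, 0.7]
width: 0.011
gripper_force: 27.6
clock: 7.05
position: [0.5494, 0.0386, 0.0323]
ee_rot: [-0.0, 0.996, 0.091, -0.0]
contact_force: [0.1, 2.0, -0.1]
width: 0.0108
gripper_force: 27.5
```

```bash
python3 -m creep '[[0,0,0,0.004,0],[0,0,0,0.008,0],[0,0,0,0.008,0]]'
python3 - <<'E'
from h import *
im=eyes.get_image('wrist');save(im,'w4.png')
E
```

```text
clock: 7.35
position: [0.5495, 0.0387, 0.0297]
ee_rot: [-0.0, 0.996, 0.091, 0.0]
contact_force: [-2.2, 3.4, 11.6]
width: 0.0109
gripper_force: 28.4
```

View pics/w4.png

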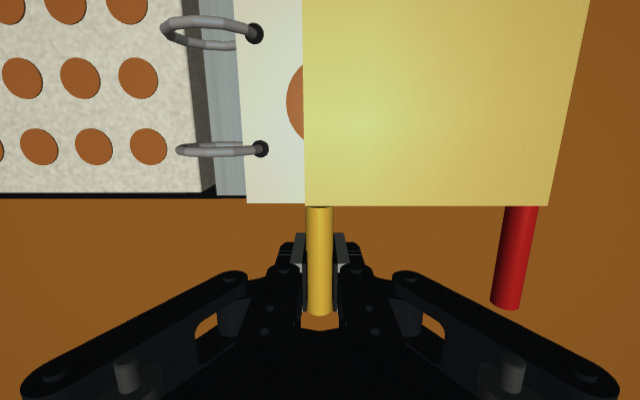

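The flap lies flat, with its pale yellow back up and the stop felt at 11.6 N. The red rod is at (513,255). Release and shift to the red rod.

```bash
python3 -m creep '[[1,0,0,0,0],[1,0,0,0,0],[1,0,0,0,0],[1,0,0,0,0],[1,0,0,0,0],[1,0,0,-0.06,0],[1,0,0,-0.12,0],[1,0,0.09,-0.12,0],[1,0,0.176,-0.12,0],[1,0,0.176,-0.12,0]]'
python3 -m creep '[[1,0,0,0.04,0],[1,0,0,0.08,0],[1,0,0,0.12,0],[1,0,0,0.12,0]]'
python3 - <<'E'
from h import *
im=eyes.get_image('wrist');save(im,'w5.png')
E
```

```text
clock: 8.4
position: [0.5675, -0.0529, 0.0888]
ee_rot: [0.002, 0.996, 0.09, 0.001]
contact_force: [-0.4, 0.1, 0.3]
width: 0.0855
gripper_force: 0.0
clock: 8.8
position: [0.563, -0.0474, 0.0257]
ee_rot: [-0.001, 0.996, 0.091, -0.003]
contact_force: [-0.4, 0.8, 1.1]
width: 0.0857
gripper_force: 0.0
```

View pics/w5.png

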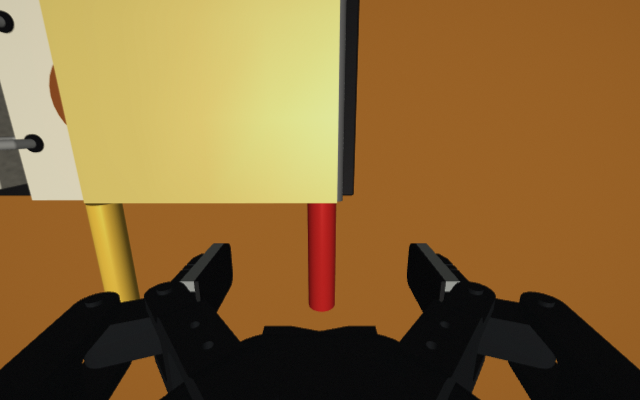

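The red rod is centred between the pads at (321,258) and the flap is still flat. Close.

```bash
python3 -m creep '[[0,0,0,0,0],[0,0,0,0,0],[0,0,0,0,0],[0,0,0,0,0],[0,0,0,0,0],[0,0,0,0,0],[0,0,0,0,0]]' 30
python3 - <<'E'
import numpy as np
g=lambda f:np.array([.128*np.cos(f),-.128*np.sin(f)])
F=np.linspace(0,np.pi,41)
for a in (0,10,20,30):
    print([[float(v) for v in np.round((g(f)-g(F[a]))/.5,3)] for f in F[a+1:a+11]])
E
```

```text
clock: 9.55
position: [0.5657, -0.0478, 0.0287]
ee_rot: [-0.0, 0.996, 0.091, 0.0]
contact_force: [-0.6, 2.4, 4.2]
width: 0.0108
gripper_force: 29.3
[[-0.001, -0.02], [-0.003, -0.04], [-0.007, -0.06], [-0.013, -0.079], [-0.019, -0.098], [-0.028, -0.116], [-0.038, -0.134], [-0.049, -0.15], [-0.061, -0.166], [-0.075, -0.181]]
[[-0.015, -0.014], [-0.031, -0.026], [-0.047, -0.037], [-0.065, -0.047], [-0.083, -0.055], [-0.102, -0.062], [-0.121, -0.068], [-0.141, -0.072], [-0.161, -0.074], [-0.181, -0.075]]
[[-0.02, 0.001], [-0.04, 0.003], [-0.06, 0.007], [-0.079, 0.013], [-0.098, 0.019], [-0.116, 0.028], [-0.134, 0.038], [-0.15, 0.049], [-0.166, 0.061], [-0.181, 0.075]]
[[-0.014, 0.015], [-0.026, 0.031], [-0.037, 0.047], [-0.047, 0.065], [-0.055, 0.083], [-0.062, 0.102], [-0.068, 0.121], [-0.072, 0.141], [-0.074, 0.161], [-0.075, 0.181]]
```

```bash
python3 -m creep '[[0,0,-0.001,-0.020,0],[0,0,-0.003,-0.040,0],[0,0,-0.007,-0.060,0],[0,0,-0.013,-0.079,0],[0,0,-0.019,-0.098,0],[0,0,-0.028,-0.116,0],[0,0,-0.038,-0.134,0],[0,0,-0.049,-0.150,0],[0,0,-0.061,-0.166,0],[0,0,-0.075,-0.181,0]]'
python3 -m creep '[[0,0,-0.015,-0.014,0],[0,0,-0.031,-0.026,0],[0,0,-0.047,-0.037,0],[0,0,-0.065,-0.047,0],[0,0,-0.083,-0.055,0],[0,0,-0.102,-0.062,0],[0,0,-0.121,-0.068,0],[0,0,-0.141,-0.072,0],[0,0,-0.161,-0.074,0],[0,0,-0.181,-0.075,0]]'
python3 - <<'E'
from h import *
im=eyes.get_image('side');w=eyes.get_image('wrist');a=cv2.resize(im['frame'][90:270,200:400],None,fx=2,fy=2);b=cv2.resize(w['frame'],(400,360))[:, :]
cv2.imwrite('pics/m6.png',np.hstack([a,b])[:,:,::-1])
E
```

```text
clock: 10.55
position: [0.5592, -0.0135, 0.1205]
ee_rot: [0.003, 0.996, 0.092, 0.001]
contact_force: [-0.5, -7.3, 4.0]
width: 0.0109
gripper_force: 29.2
clock: 11.55
position: [0.5424, 0.0775, 0.1585]
ee_rot: [0.001, 0.996, 0.092, 0.001]
contact_force: [2.2, -1.6, -0.7]
width: 0.011
gripper_force: 30.7
```

View pics/m6.png

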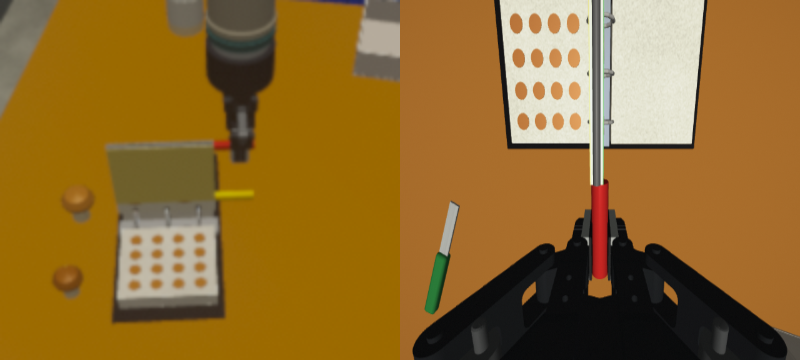

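The leaf is upright in the grip and the flap is still against it, with the yellow rod just below the red one. I'll lay it down, slowing towards the end.

```bash
python3 -m creep '[[0,0,-0.020,0.001,0],[0,0,-0.040,0.003,0],[0,0,-0.060,0.007,0],[0,0,-0.079,0.013,0],[0,0,-0.098,0.019,0],[0,0,-0.116,0.028,0],[0,0,-0.134,0.038,0],[0,0,-0.150,0.049,0],[0,0,-0.166,0.061,0],[0,0,-0.181,0.075,0]]'
python3 -m creep '[[0,0,-0.007,0.007,0],[0,0,-0.014,0.015,0],[0,0,-0.020,0.023,0],[0,0,-0.026,0.031,0],[0,0,-0.032,0.039,0],[0,0,-0.037,0.047,0],[0,0,-0.042,0.056,0],[0,0,-0.047,0.065,0],[0,0,-0.051,0.074,0],[0,0,-0.055,0.083,0]]'
python3 -m creep '[[0,0,-0.004,0.010,0],[0,0,-0.007,0.019,0],[0,0,-0.010,0.028,0],[0,0,-0.013,0.038,0],[0,0,-0.015,0.048,0],[0,0,-0.017,0.058,0],[0,0,-0.018,0.067,0],[0,0,-0.019,0.075,0],[0,0,-0.020,0.081,0],[0,0,-0.020,0.085,0]]'
```

```text
clock: 12.65
position: [0.5256, 0.1673, 0.1182]
ee_rot: [-0.0, 0.996, 0.091, -0.0]
contact_force: [0.9, -0.8, 0.1]
width: 0.0106
gripper_force: 32.9
clock: 13.65
position: [0.5207, 0.1937, 0.0768]
ee_rot: [0.0, 0.996, 0.091, -0.0]
contact_force: [0.6, -1.1, 0.4]
width: 0.0108
gripper_force: 34.0
clock: 14.65
position: [0.5188, 0.2036, 0.0345]
ee_rot: [-0.0, 0.996, 0.091, -0.0]
contact_force: [0.8, 0.1, 1.3]
width: 0.0108
gripper_force: 34.9
```

```bash
python3 -m creep '[[0,0,0,0.002,0],[0,0,0,0.004,0],[0,0,0,0.006,0],[0,0,0,0.008,0],[0,0,0,0.010,0],[0,0,0,0.011,0],[0,0,0,0.012,0],[0,0,0,0.012,0]]'
python3 -m creep '[[0,0,0,0.002,0],[0,0,0,0.004,0],[0,0,0,0.006,0],[0,0,0,0.006,0]]'
```

```text
clock: 15.45
position: [0.5188, 0.2037, 0.0287]
ee_rot: [-0.0, 0.996, 0.091, -0.0]
contact_force: [-1.1, 3.8, 0.0]
width: 0.0109
gripper_force: 35.0
clock: 15.85
position: [0.5188, 0.2038, 0.0257]
ee_rot: [-0.0, 0.996, 0.091, -0.0]
contact_force: [-1.4, 4.3, 0.5]
width: 0.0108
gripper_force: 35.1
```

```bash
python3 -m creep '[[0,0,0,0.002,0],[0,0,0,0.004,0],[0,0,0,0.006,0],[0,0,0,0.006,0]]'
python3 - <<'E'
from h import *
im=eyes.get_image('side');w=eyes.get_image('wrist');a=cv2.resize(im['frame'][120:300,200:400],None,fx=2,fy=2);b=cv2.resize(w['frame'],(400,360))
cv2.imwrite('pics/m7.png',np.hstack([a,b])[:,:,::-1])
E
```

```text
clock: 16.25
position: [0.5188, 0.2039, 0.0241]
ee_rot: [-0.0, 0.996, 0.091, 0.0]
contact_force: [-3.8, 3.3, 10.9]
width: 0.0109
gripper_force: 36.1
```

View pics/m7.png

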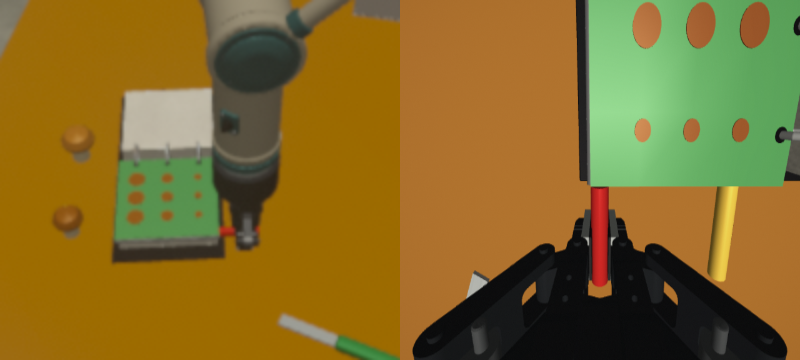

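The green back is up and flat on the +y half, with the stop felt at 10.9 N. The knife lies close by, so I'll open only partly, rise straight up, and check.

```bash
python3 -m creep '[[0.4,0,0,-0.004,0],[0.4,0,0,-0.004,0],[0.4,0,0,-0.004,0],[0.4,0,0,-0.004,0],[0.4,0,0,-0.02,0],[0.4,0,0,-0.05,0],[0.4,0,0,-0.1,0],[0.4,0,0,-0.18,0],[0.4,0,0,-0.26,0],[0.4,0,0,-0.34,0]]'
python3 -m creep '[[0.4,-0.1,0,-0.05,0],[0.4,-0.2,0,-0.05,0],[0.4,-0.2,0,-0.05,0],[0.4,-0.2,0,-0.05,0]]'
python3 - <<'E'
from h import *
np.set_printoptions(precision=3,suppress=True)
im=eyes.get_image('side');w=eyes.get_image('wrist');a=cv2.resize(im['frame'][120:300,200:400],None,fx=2,fy=2);b=cv2.resize(w['frame'],(400,360))
cv2.imwrite('pics/m8.png',np.hstack([a,b])[:,:,::-1])
for n in ['bowl','punnet','sanitiser','knife','mushroom0']:
    r=eyes.place_of('side',n);print(n,r and onz(im,r[0]['centre'],0))
p=[.6346,.0953,.178,np.pi,np.pi]
for n in ['leaf_grip','flap_grip']:
    r=eyes.place_of('wrist',n);print(n,r and (r[0]['centre'],r[0]['confidence']),proj(w,model(p)[n]))
E
```

```text
clock: 17.35
position: [0.5187, 0.2033, 0.1947]
ee_rot: [0.0, 0.996, 0.091, 0.0]
contact_force: [1.5, -0.0, 0.3]
width: 0.0346
gripper_force: 0.0
clock: 17.75
position: [0.4193, 0.185, 0.2186]
ee_rot: [0.0, 0.996, 0.092, 0.001]
contact_force: [1.3, -0.3, 0.9]
width: 0.0342
gripper_force: 0.0
bowl [0.463 0.503 0.   ]
punnet [ 0.327 -0.348  0.   ]
sanitiser [ 0.704 -0.389  0.   ]
knife [0.373 0.327 0.   ]
mushroom0 [0.746 0.211 0.   ]
leaf_grip ([317.6, 82.0], 0.87) [318.851  85.525]
flap_grip ([406.2, 86.5], 0.58) [405.915  86.458]
```

View pics/m8.png

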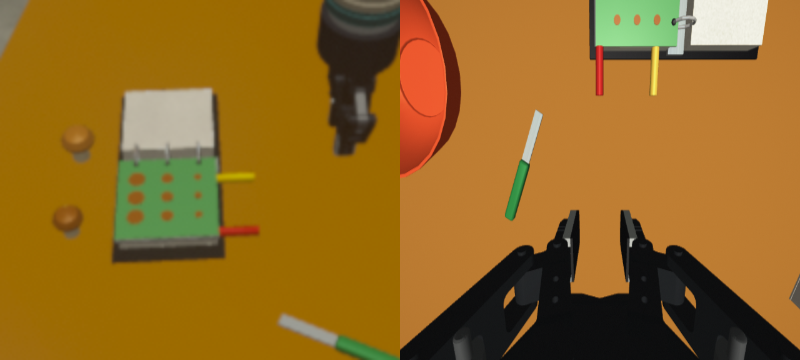

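The leaf is flat with its green back up and the flap folded beneath it. Both rods lie where the model puts them, and the knife, mushrooms and bowl have not moved. I'll hand the job in.

```bash
python3 -c "
from rig import manip
print(manip.sign_off())"
```

```text
the job is handed in; nothing more can be done
None
```

I folded the flap flat onto the leaf, turned the leaf across the rings and laid it down slowly with its green back up, then handed the job in at about 18 s; the last pictures showed nothing else on the table disturbed.

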